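# Seal the light-tight paper case

## Robot

A 6-joint arm with a two-finger parallel gripper is mounted at the origin on a cart in front of the work surface, level with it; the furniture and walls round the work are solid. World frame = base frame: x ahead of the robot, y to its left, z up, the work surface at z = 0. Lengths are in mm, angles in degrees, forces in N, time in s.
With the tool pointing down it reaches from about 300 to 850 mm from the base axis. Payload 4.2 kg.
Tool frame: the origin (TCP) lies at the very end of the fingers, on their centre line; the grasp point (between the pads) lies 19 mm behind it (env.grip_depth is the distance from the TCP to the grasp point, in mm); z points along the fingers, y is the line along which they close (so a half turn about z gives the same grasp; the last joint's range is limited). The gripper opens to 91 mm and grips with 3 to 60 N. Pads are 32 mm wide; open, the fingers measure 118 mm over their backs; the gripper's body (76 mm by 178 mm) begins 60 mm behind the grasp point.
Start: joints at [69.901, 18.312, 89.639, -0, 72.044, -1.146], TCP at [186.763, 543.841, 213.976] pointing down, gripper open.
Joint ranges: [-177.97, 177.97], [-48.28, 115.42], [12.27, 149.76], [-77.06, 257.06], [2.81, 150.46], [-146.56, 146.56]. Speed limits (degrees/s): [147.25, 147.25, 180, 180, 180, 180].

## Interface

Orientations are given as [roll, pitch, yaw] about the fixed x, y, z axes, in that order (R = Rz(yaw) Ry(pitch) Rx(roll)).
In Python, from workcell import env, cams gives the robot as it stands.
- The arm moves only by the tool apply_moves, never from a script. Its argument "deltas" is a list of rows, each a list of 5 numbers: the shift along the tool's x, y, z in m, then the turn about the tool's z in rad, then the opening, from -1 (shut) to 1 (fully open), so that 0 is half open. In form: [[tx, ty, tz, roll, gripper], ...]. A call has 1 to 5 rows; each row is the pose to reach, as a shift and turn from the pose commanded when the call began, along the tool's axes at that moment; what a row does not reach only later rows make up. A row lasts 1/10 s, in which the tool goes at most 50 mm and 8.59 degrees, less where a joint would pass 70% of its speed; a pose out of reach is approached as far as the arm can. A call with a gripper value outside its range is refused whole. The fingers move at their own pace and stop on an object; "grip_force" is the grip in N (left out, the last holds). Time passes only in rows, so rows that repeat a pose let the fingers close. It gives the time, the measured TCP pose, the force, the opening and the grip force at its end, in the units of the state.
- env.state(): the state, without advancing time (a new reading comes with each control period).
- cams.grab_frame(name): name is "side" or "top" or "wrist"; returns the picture (384x512x3 uint8, blue, green, red); there is no depth.
- cams.get_calibration(name): a dict with "mtx" (3x3 intrinsics, pixels), "eye" and "attitude" of the camera in the world; the wrist camera has in their place "tool_from_camera" (4x4, takes a point from camera to tool coordinates, whose origin is the TCP and whose axes are the flange's). Camera axes: x right, y down, z forward; pixel columns grow to the right and rows downward; lengths in mm; the calibration is good to about 2 mm. A picture is of the moment at which its call begins: read the wrist's pose just before it. get_calibration takes no time and is no camera call.
- env.job_done(): hands the job in; it is judged then, once.
The state is a dict: "time_s": time; "qpos": joint angles; "qvel": joint speeds; "effort": joint torques, N m; "ee_pos": TCP position; "ee_rot": TCP orientation; "force": force on the tool from outside, world axes, zero at the start; "torque": the same for the moment, N m; "gripper_width": finger opening in mm; "gripper_force": force on a finger pad.
Only numpy, scipy, OpenCV 4.12 (cv2) and the standard library are available. Lean on these libraries where they do the work, as an engineer would, in place of code of your own. Each camera call takes 0.05 s, during which the arm holds its last target. There are 200 camera calls.

## Task

Lower the open lid of the grey paper case onto its rubber gasket, then turn the black T-handle on the lid clockwise (seen from above) to its stop, so that the latch draws the lid down tight, and let go. Do not shift the tank, loupe, film can and film reel standing round the case.

Things in the scene. Friction and masses are not known exactly. Their poses are not given: they have to be found in the camera images.
- case: grey open-topped case fixed to the bench, 220 mm (its x) by 300 mm (its y) by 90 mm high; origin at the centre of its underside on the bench; x points from its front to its hinge side (away from the robot at yaw 0), z up. A black rubber gasket lies on its rim. Inside the front wall sits a steel keeper under which the latch tongue turns.
- lid_hinge (a point): middle of the lid's hinge line, on the case's far top edge, 110 mm along the case's x from its centre and 94 mm above the bench. The hinge line runs along the case's y. The frame turns with the lid: its -x points along the lid's underside to the lid's front edge, its z is the normal of the lid's top face.
- lid_front (a point): middle of the front edge of the lid's top face. The lid is a grey plate 16 mm thick, 226 mm from hinge to front edge and 306 mm along y; its top face lies 16 mm above the hinge line when shut. Raised ribs 2.5 mm high near the sides. Same axes as lid_hinge.
- t_handle (a point): centre of the black T-handle's bar (92 mm long, 15 wide, 20 high), 36 mm above the lid's top face on an 18 mm thick stem 155 mm from the hinge line, midway along y. The bar lies along this frame's y; z is the stem's axis. Open: bar along the lid's front edge, its white dot at the red dot on the lid. Tight: it points to the front edge, white dot at the green dot.
- lid (a joint): lid angle, rad: 0 fully drawn down, 0.02 to 0.03 resting on the gasket, grows as it opens (to 1.1). The hinge is stiff: the lid stays where it is left. Pressing it down takes about 2 to 5 N at 120 mm from the hinge; the gasket pushes back about 10 N at the front edge when fully squeezed, so an unlatched lid rises again.
- latch (a joint): T-handle angle, rad: 0 open, grows clockwise seen from above, stop at 1.5 (tight). Its tongue takes hold under the keeper from about 0.8 and has drawn the lid down from about 1.2; it takes up to 0.3 N m and stays where it is left. It catches only if the lid came down onto the gasket with the handle open.
- dev_tank: black developing tank with red cap, 70 mm across and 116 mm high; origin at the centre of its underside; leave alone
- loupe: small black loupe with clear foot, 42 mm across, 48 mm high; origin at the centre of its underside; leave alone
- film_can_1: white film can with grey cap, 34 mm across, 51 mm high; origin at the centre of its underside; leave alone
- reel_1: black and white film reel, 66 mm across, 40 mm high; origin at the centre of its underside; leave alone

How it is judged:
By the outcome, as a careful person would: the job done as asked, in the order asked, and still so for the second after the job is handed in, with the robot touching nothing.
It also fails if it takes over 50 s, if anything falls off the work surface, if the arm or the gripper's body presses on something with over 40 N, if the wrist force passes 120 N, or if a joint passes its speed limit or range.

## Working session

There is one attempt and no reset: what is moved stays moved. The work goes in short steps, Python scripts to look and compute and a tool call to move; the robot and the scene stay as the last step left them, time stands still between calls to the robot, and variables do not carry over. Pictures are saved under pics/ and viewed, at most 10 in all, crops included, and the job is handed in when it is done.

Besides the shell and the picture viewer there is one more tool, called after ">>>" by a JSON object that holds its "fn" and its "kwargs". apply_moves: Moves the arm, as the interface text tells. Its arguments: {"type":"object","properties":{"deltas":{"type":"array"},"grip_force":{"type":"number"}},"required":["deltas"]}

```bash
mkdir -p pics; ls
python3 - <<'E'
from workcell import env,cams
import cv2,numpy as np
a=cams.grab_frame("top");b=cams.grab_frame("side")
cv2.imwrite("pics/a.png",a);cv2.imwrite("pics/b.png",b)
for n in("top","side","wrist"):print(n,cams.get_calibration(n))
print(env.state())
E
```

```text
pics
top {'mtx': array([[376.62127008,   0.        , 259.16910551],
       [  0.        , 376.62127008, 187.64442726],
       [  0.        ,   0.        ,   1.        ]]), 'eye': array([ 408.62183712,   41.87820329, 1044.32893623]), 'attitude': array([-172.65022302,   -0.42473429,  -90.20669777])}
side {'mtx': array([[424.58656779,   0.        , 248.71327772],
       [  0.        , 424.58656779, 190.56903171],
       [  0.        ,   0.        ,   1.        ]]), 'eye': array([378.20639472, 895.08937281, 790.95228671]), 'attitude': array([-127.33132033,   -1.25368353, -168.16067361])}
wrist {'mtx': array([[277.60862488,   0.        , 255.03177271],
       [  0.        , 277.60862488, 191.11712887],
       [  0.        ,   0.        ,   1.        ]]), 'tool_from_camera': array([[ 1.01729421e-04, -9.71139026e-01, -2.38514113e-01,
         6.55543844e+01],
       [ 9.99999968e-01,  4.35069353e-05,  2.49369458e-04,
         8.01550827e-01],
       [-2.31795395e-04, -2.38514130e-01,  9.71138999e-01,
        -1.71386570e+02],
       [ 0.00000000e+00,  0.00000000e+00,  0.00000000e+00,
         1.00000000e+00]])}
{'time_s': 0.1, 'qpos': array([ 6.99009612e+01,  1.83455289e+01,  8.96979041e+01, -1.89636650e-03,
        7.20412448e+01, -1.14721354e+00]), 'qvel': array([ 0.01064662, -0.03041118, -0.27600229, -0.01922296, -0.09237566,
        0.02556742]), 'effort': array([-5.86905498e-04, -4.13337922e+01, -2.32506895e+01,  7.28494464e-02,
        4.21561254e-02, -5.35318861e-05]), 'ee_pos': array([186.61944119, 543.42221898, 213.23912983]), 'ee_rot': array([-1.79915303e+02,  1.07384683e-04,  1.61048761e+02]), 'force': array([-0.64815823, -0.30428185, -0.0317531 ]), 'torque': array([ 0.00386175, -0.00039783,  0.03072789]), 'gripper_force': 0.0, 'gripper_width': 91.02677303816402}
```

View pics/a.png

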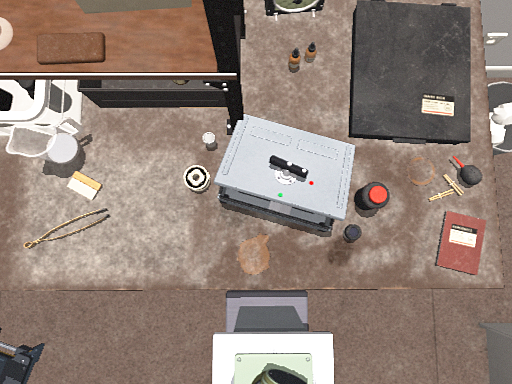

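View pics/b.png

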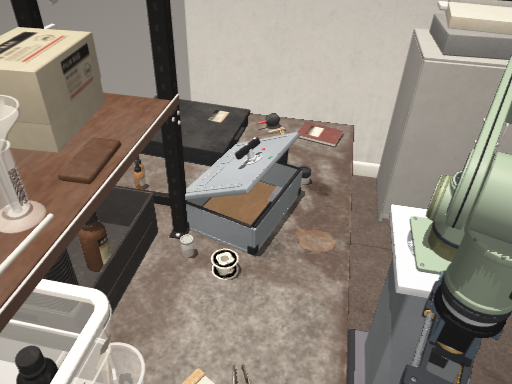

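The top view shows the lid spanning about (245,118), (355,150), (347,218) and (219,185), with the handle at (288,167). The tank is at (373,197), the loupe at (352,233), the reel at (197,178) and the can at (209,140). The side view shows the lid open by about 30°. Next I'll get enlarged crops for the corner pixels.

Run:
```python
import cv2,numpy as np
a=cv2.imread("pics/a.png")[110:240,205:400];b=cv2.imread("pics/b.png")[125:285,175:315]
cv2.imwrite("pics/a4.png",cv2.resize(a,None,fx=4,fy=4,interpolation=cv2.INTER_CUBIC))
cv2.imwrite("pics/b4.png",cv2.resize(b[:140],None,fx=4,fy=4,interpolation=cv2.INTER_CUBIC))
```

```text
(no output)
```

View pics/a4.png

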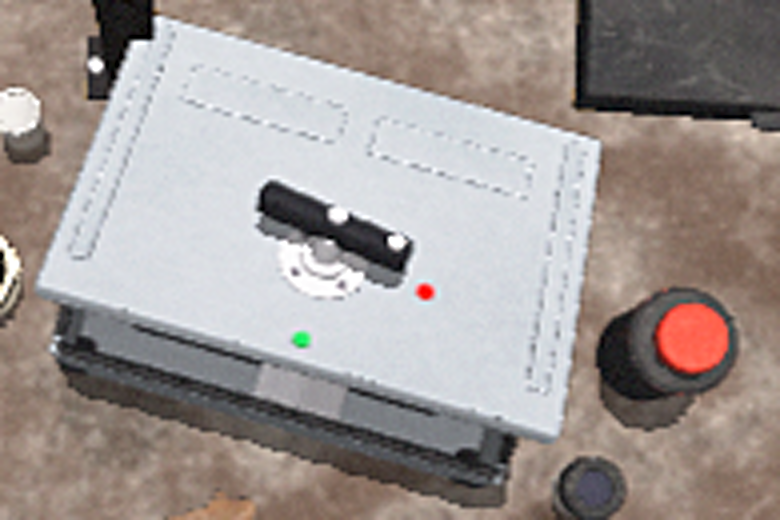

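View pics/b4.png

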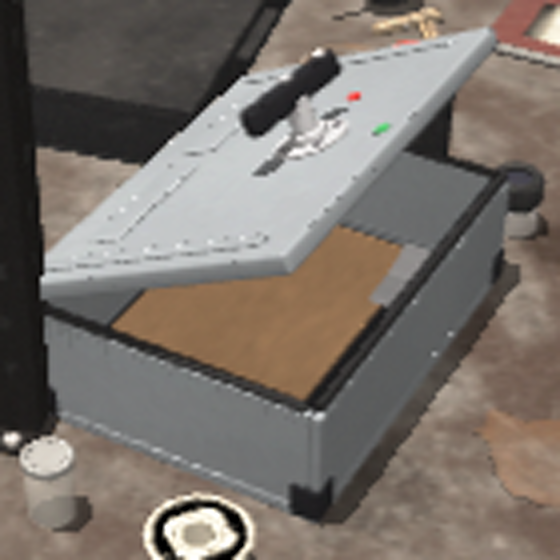

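The crops show the red dot at about (311,183) top and (264,149) side. The green dot is at (280,195) top and (270,157) side. The lid's front corners are at (214,182) and (344,218) top, and (247,190) and (298,132) side. I'll triangulate these.

```bash
cat > h.py <<'E'
import numpy as np,cv2
from workcell import env,cams
from scipy.spatial.transform import Rotation as R
def pose(n,st=None):
    c=cams.get_calibration(n)
    if n!='wrist': return c['mtx'],R.from_euler('xyz',c['attitude'],degrees=True).as_matrix(),np.array(c['eye'])
    st=st or env.state();A=R.from_euler('xyz',st['ee_rot'],degrees=True).as_matrix();T=c['tool_from_camera']
    return c['mtx'],A@T[:3,:3],A@T[:3,3]+st['ee_pos']
def ray(P,p):
    d=P[1]@np.linalg.inv(P[0])@[p[0],p[1],1];return P[2],d/np.linalg.norm(d)
def plane(P,p,z):
    o,d=ray(P,p);return o+d*(z-o[2])/d[2]
def tri(*rs):
    A=0;b=0
    for o,d in rs:
        M=np.eye(3)-np.outer(d,d);A=A+M;b=b+M@o
    x=np.linalg.solve(A,b);return x,[round(float(np.linalg.norm((np.eye(3)-np.outer(d,d))@(x-o))),1) for o,d in rs]
def proj(P,X):
    q=P[0]@P[1].T@(np.asarray(X)-P[2]);return q[:2]/q[2]
def blob(im,lo,hi,roi):
    x0,x1,y0,y1=roi;h=cv2.cvtColor(im[y0:y1,x0:x1],cv2.COLOR_BGR2HSV);m=cv2.inRange(h,lo,hi)
    ys,xs=np.nonzero(m);return np.array([xs.mean()+x0,ys.mean()+y0]),len(xs)
E
python3 - <<'E'
from h import *
np.set_printoptions(precision=1,suppress=True)
a=cv2.imread("pics/a.png");b=cv2.imread("pics/b.png");T=pose('top');S=pose('side')
c=lambda u,v:(205+u/4-.4,110+v/4-.4); s=lambda u,v:(175+u/4-.4,125+v/4-.4)
red=((0,150,120),(8,255,255));gr=((45,120,80),(80,255,255))
for n,k in(('red',red),('green',gr)):
    p,n1=blob(a,*k,(260,330,160,210));q,n2=blob(b,*k,(240,300,140,165));print(n,p,n1,q,n2,tri(ray(T,p),ray(S,q)))
for n,u,v in(('FL',c(40,288),s(288,262)),('FR',c(557,432),s(492,28))):print(n,tri(ray(T,u),ray(S,v)))
print('caseFL',plane(T,c(55,345),94),plane(S,s(320,410),94));print('caseFR',plane(T,c(505,480),94),plane(S,s(508,178),94))
print('hingeR',plane(T,c(600,140),102))
print('stem',plane(T,c(322,262),0))
E
```

```text
red [310.6 182.5] 11 [263.7 148.7] 3 (array([529.9, -84.3, 181.2]), [1.6, 1.6])
green [279.7 194.5] 14 [270.5 156.5] 2 (array([499.7, -10.7, 206.4]), [1.3, 1.3])
FL (array([530.2, 135.7, 202. ]), [1.1, 1.1])
FR (array([ 447.3, -152.5,  208. ]), [1.6, 1.6])
caseFL [510.5 137.9  94. ] [506.8 137.5  94. ]
caseFR [ 424.4 -145.3   94. ] [ 422.  -139.6   94. ]
hingeR [ 640.8 -210.8  102. ]
stem [578.6 -39.3   0. ]
```

```bash
cat >> h.py <<'E'
C,Sn=np.cos(np.radians(-16.4)),np.sin(np.radians(-16.4))
H=np.array([677,-64.5])
def cw(x,y):  # hinge coords -> world xy
    return H+x*np.array([C,Sn])+y*np.array([-Sn,C])
def go(x,y,z,yaw):
    s=env.state();A=R.from_euler('xyz',s['ee_rot'],degrees=True).as_matrix()
    d=A.T@(np.array([x,y,z])-s['ee_pos']);t=-np.radians((yaw-s['ee_rot'][2]+180)%360-180)
    print('target',np.round([x,y,z],1),'delta m',np.round(d/1000,4),'turn',round(float(t),3))
E
python3 -c "
from h import *
go(*cw(-185,0),240,73.6)"
```

```text
target [499.5 -12.3 240. ] delta m [-0.4764 -0.424  -0.0261] turn 1.526
```

>>> {"fn": "apply_moves", "kwargs": {"deltas": [[-0.037, -0.033, -0.03, 0.12, -1], [-0.074, -0.066, -0.03, 0.24, -1], [-0.11, -0.098, -0.03, 0.36, -1], [-0.148, -0.13, -0.03, 0.48, -1], [-0.185, -0.165, -0.03, 0.6, -1]]}}

```text
time_s: 0.6
ee_pos: [306.2, 330.6, 243.7]
ee_rot: [180.0, 0.0, 126.4]
force: [1.6, -0.2, 0.3]
gripper_width: 54.1
gripper_force: 0.0
```

```bash
python3 -c "
from h import *
print(env.state()['qpos'])
go(*cw(-185,0),240,73.6)"
```

```text
[ 4.57387547e+01  5.85738563e+00  1.01669591e+02 -1.67144648e-02
  7.24724447e+01  9.31469555e+00]
target [499.5 -12.3 240. ] delta m [-0.3906 -0.048   0.0038] turn 0.922
```

>>> {"fn": "apply_moves", "kwargs": {"deltas": [[-0.045, -0.005, 0.0, 0.12, -1], [-0.09, -0.011, 0.0, 0.24, -1], [-0.135, -0.017, 0.0, 0.36, -1], [-0.18, -0.022, 0.0, 0.48, -1], [-0.225, -0.028, 0.0, 0.6, -1]]}}

```text
time_s: 1.1
ee_pos: [418.0, 133.4, 243.8]
ee_rot: [-180.0, -0.0, 92.0]
force: [0.1, 1.1, -0.1]
gripper_width: 14.2
gripper_force: 0.0
```

```bash
python3 -c "
from h import *
print(env.state()['qpos'])
go(*cw(-185,0),240,73.6)"
```

```text
[1.61906663e+01 4.74434739e+00 1.02930222e+02 1.40572637e-02
 7.23284259e+01 1.41781057e+01]
target [499.5 -12.3 240. ] delta m [-0.1485  0.0764  0.0038] turn 0.321
```

>>> {"fn": "apply_moves", "kwargs": {"deltas": [[-0.037, 0.019, 0.0, 0.08, -1], [-0.074, 0.038, 0.0, 0.16, -1], [-0.111, 0.057, 0.0, 0.24, -1], [-0.1485, 0.0764, 0.0, 0.321, -1], [-0.1485, 0.0764, 0.0, 0.321, -1]]}}

```text
time_s: 1.6
ee_pos: [501.7, -14.0, 243.2]
ee_rot: [180.0, 0.1, 73.6]
force: [1.2, 0.6, 0.6]
gripper_width: 0.2
gripper_force: 0.0
```

```bash
python3 -c "
from h import *
go(*cw(-185,0),240,73.6)
st=env.state();im=cams.grab_frame('wrist');cv2.imwrite('pics/w1.png',im);a=cams.grab_frame('top')
print(proj(pose('wrist',st),[*cw(-114,0),216]),st['force'],st['ee_pos'],st['ee_rot'])
cv2.imwrite('pics/w1.png',im)"
```

```text
target [499.5 -12.3 240. ] delta m [ 0.001  -0.0026  0.0032] turn -0.001
[344.28531053 213.98269915] [1.16564568 0.57101961 0.59153615] [501.7246063  -13.96195313 243.21283304] [1.79960662e+02 8.63825188e-02 7.35631947e+01]
```

View pics/w1.png

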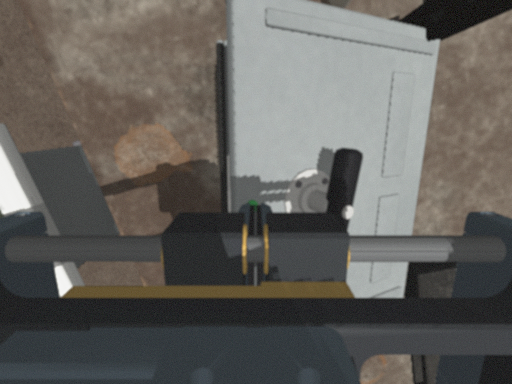

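The handle's centre dot is seen at (347,213) against a predicted (344,214), so the pose estimate is good. The fingertips are over the lid near the green dot, behind the front edge, so I'll press down.

>>> {"fn": "apply_moves", "kwargs": {"deltas": [[0, -0.001, 0.02, 0, -1], [0, -0.002, 0.035, 0, -1], [0, -0.003, 0.05, 0, -1], [0, -0.005, 0.06, 0, -1], [0, -0.007, 0.07, 0, -1]]}}

```text
time_s: 2.2
ee_pos: [492.5, -7.1, 173.7]
ee_rot: [-180.0, -0.0, 74.0]
force: [-1.2, -0.1, 1.3]
gripper_width: 0.7
gripper_force: 0.5
```

>>> {"fn": "apply_moves", "kwargs": {"deltas": [[0, -0.001, 0.01, 0, -1], [0, -0.003, 0.02, 0, -1], [0, -0.004, 0.028, 0, -1], [0, -0.005, 0.036, 0, -1], [0, -0.005, 0.04, 0, -1]]}}

```text
time_s: 2.7
ee_pos: [487.9, -6.8, 133.0]
ee_rot: [-179.9, 0.0, 73.9]
force: [-0.3, 0.5, 0.2]
gripper_width: 0.5
gripper_force: 0.3
```

```bash
python3 -c "
from h import *
print(env.state()['force'])
b=cams.grab_frame('side');cv2.imwrite('pics/b2.png',cv2.resize(b[110:270,160:360],None,fx=4,fy=4))
go(*cw(-199,0),117,73.6)"
```

```text
[-0.33861343  0.53051243  0.15602585]
target [486.1  -8.3 117. ] delta m [-0.0019 -0.0012  0.0158] turn 0.005
```

View pics/b2.png

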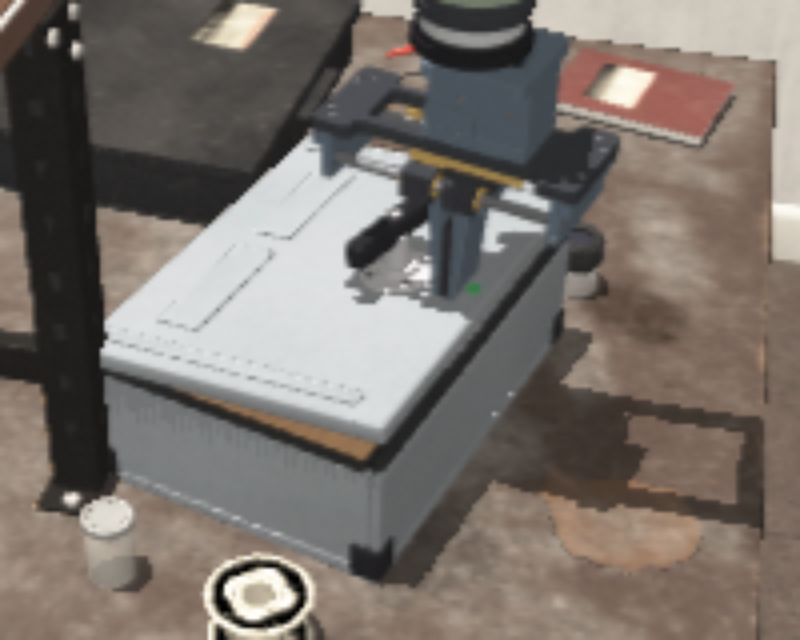

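The lid is nearly shut, with about 20 mm left at the front. The handle is still open and the fingers are beside the green dot.

>>> {"fn": "apply_moves", "kwargs": {"deltas": [[0, -0.001, 0.006, 0, -1], [0, -0.001, 0.011, 0, -1], [0, -0.001, 0.015, 0, -1], [0, -0.001, 0.018, 0, -1], [0, -0.001, 0.019, 0, -1]]}}

```text
time_s: 3.25
ee_pos: [487.1, -6.5, 114.8]
ee_rot: [-180.0, 0.0, 73.9]
force: [-2.0, 1.0, 4.3]
gripper_width: -0.0
gripper_force: 1.8
```

>>> {"fn": "apply_moves", "kwargs": {"deltas": [[0, 0, 0.002, 0, -1], [0, 0, 0.003, 0, -1], [0, 0, 0.004, 0, -1], [0, 0, 0.004, 0, -1]]}}

```text
time_s: 3.65
ee_pos: [486.8, -6.4, 111.5]
ee_rot: [-179.9, -0.0, 73.9]
force: [-3.4, 0.2, 8.0]
gripper_width: 0.4
gripper_force: 3.3
```

Lid is on the gasket (8 N reaction). Up, open, and over the handle.

>>> {"fn": "apply_moves", "kwargs": {"deltas": [[0, 0, -0.03, 0, -1], [0, 0, -0.07, 0, 0], [0, 0.015, -0.09, 0, 1], [0, 0.035, -0.1, 0, 1], [0, 0.044, -0.1, 0, 1]]}}

```text
time_s: 4.15
ee_pos: [532.3, -19.2, 212.7]
ee_rot: [179.7, -0.1, 73.9]
force: [-0.8, 0.0, 0.1]
gripper_width: 29.6
gripper_force: 0.0
```

```bash
python3 -c "
from h import *
go(*cw(-155,0),200,73.6)
for n in ('top','side','wrist'):
    st=env.state();im=cams.grab_frame(n);cv2.imwrite('pics/%s3.png'%n,im)
    print(n,proj(pose(n,st),[*cw(-155,0),158]),proj(pose(n,st),[*cw(-155,30),158]))
T=cv2.resize(cv2.imread('pics/top3.png')[110:240,205:400],None,fx=2,fy=2)
W=cv2.imread('pics/wrist3.png')
o=np.zeros((384,800,3),np.uint8);o[:,:400]=W[:,112:];o[:260,405:795]=T[:,:390]
cv2.imwrite('pics/m3.png',o)"
```

```text
target [528.3 -20.7 200. ] delta m [-0.0026 -0.0035  0.0126] turn 0.005
top [282.5753072 185.3363612] [270.43904973 181.83803782]
side [258.98556101 168.47485287] [253.70731834 174.13851432]
wrist [251.92504173 208.28022049] [252.00659833 173.11601697]
```

View pics/m3.png

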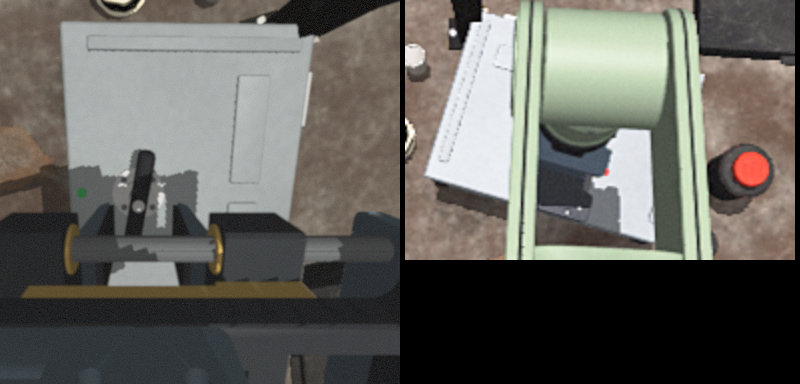

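The wrist view puts the handle's centre dot at (250,206) against a predicted (252,208). The bar leans about 8° clockwise, as it did at the start, so I'll align to that and descend around it.

>>> {"fn": "apply_moves", "kwargs": {"deltas": [[-0.002, -0.004, 0.01, 0.07, 1], [-0.002, -0.004, 0.01, 0.13, 1], [-0.002, -0.004, 0.01, 0.13, 1], [-0.002, -0.004, 0.02, 0.13, 1], [-0.002, -0.004, 0.035, 0.13, 1]]}}

```text
time_s: 4.8
ee_pos: [525.3, -19.5, 175.6]
ee_rot: [179.9, -0.0, 66.5]
force: [0.2, -0.3, 0.4]
gripper_width: 81.9
gripper_force: 0.0
```

```bash
python3 -c "
from h import *
go(*cw(-155.8,0.8),132,66)
st=env.state();im=cams.grab_frame('wrist');cv2.imwrite('pics/w4.png',im)
print(st['ee_pos'],st['gripper_width'],proj(pose('wrist',st),[*cw(-155,0),160]))
h=cv2.cvtColor(im,cv2.COLOR_BGR2GRAY)[120:260,200:310]
n,l,s,c=cv2.connectedComponentsWithStats((h>215).astype(np.uint8));print([(tuple(np.round(c[i]+[200,120],1)),s[i,4]) for i in range(1,n) if s[i,4]>3])"
```

```text
target [527.8 -19.7 132. ] delta m [0.0007 0.0023 0.0436] turn 0.009
[525.34770456 -19.45364831 175.63497376] 81.8574533345217 [257.89870795 220.83750668]
[((np.float64(237.0), np.float64(179.7)), np.int32(7))]
```

View pics/w4.png

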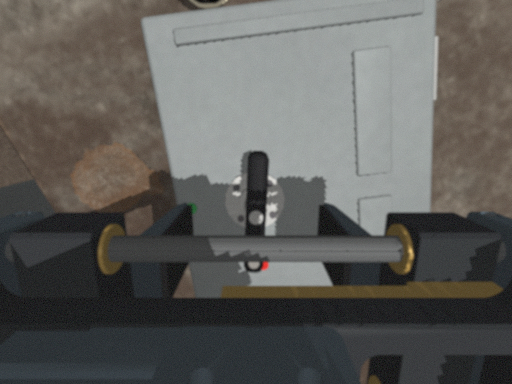

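The bar runs straight between the fingers, with its centre dot at (256,217) and its end dot by the red dot. I'll descend and grip.

>>> {"fn": "apply_moves", "kwargs": {"deltas": [[0.001, 0.001, 0.014, 0, 1], [0.001, 0.001, 0.028, 0, 1], [0.001, 0.001, 0.043, 0, 1], [0.001, 0.001, 0.043, 0, 0], [0.001, 0.001, 0.043, 0, -1]], "grip_force": 30}}

```text
time_s: 5.35
ee_pos: [526.3, -19.0, 132.8]
ee_rot: [-180.0, 0.0, 66.5]
force: [-0.2, 0.9, 0.3]
gripper_width: 78.0
gripper_force: 0.0
```

>>> {"fn": "apply_moves", "kwargs": {"deltas": [[0, 0, 0, 0, -1], [0, 0, 0, 0, -1], [0, 0, 0, 0, -1], [0, 0, 0, 0, -1], [0, 0, 0, 0, -1]]}}

```text
time_s: 5.85
ee_pos: [526.6, -19.0, 133.1]
ee_rot: [180.0, -0.0, 66.5]
force: [0.3, -0.3, 0.1]
gripper_width: 38.1
gripper_force: 0.0
```

>>> {"fn": "apply_moves", "kwargs": {"deltas": [[0, 0, 0, 0, -1], [0, 0, 0, 0, -1], [0, 0, 0, 0, -1], [0, 0, 0, 0, -1], [0, 0, 0, 0, -1]]}}

```text
time_s: 6.35
ee_pos: [525.8, -18.7, 132.8]
ee_rot: [-179.9, 0.0, 66.4]
force: [-3.4, 0.9, 2.1]
gripper_width: 17.0
gripper_force: 30.0
```

>>> {"fn": "apply_moves", "kwargs": {"deltas": [[0, 0, 0, 0.12, -1], [0, 0, 0, 0.24, -1], [0, 0, 0.0, 0.36, -1], [0, 0, 0.001, 0.48, -1], [0, 0, 0.001, 0.6, -1]]}}

```text
time_s: 6.85
ee_pos: [525.3, -18.4, 132.3]
ee_rot: [-179.9, 0.1, 31.8]
force: [-4.8, 4.0, 5.1]
gripper_width: 17.1
gripper_force: 30.0
```

```bash
python3 -c "
from h import *
s=env.state();print(s['force'],s['torque'],s['qpos'])
go(*cw(-155.8,0.8),130,-12.4)"
```

```text
[-4.78912966  3.95575468  5.09159195] [0.4614434  1.04437148 0.04109403] [-3.29894162e+00  1.78544151e+01  1.03031481e+02  6.72282205e-02
  5.92578487e+01  5.48687425e+01]
target [527.8 -19.7 130. ] delta m [0.0014 0.0024 0.0022] turn 0.771
```

>>> {"fn": "apply_moves", "kwargs": {"deltas": [[0, -0.001, 0.001, 0.12, -1], [0, -0.001, 0.002, 0.24, -1], [0, -0.001, 0.002, 0.36, -1], [0, -0.001, 0.003, 0.48, -1], [0, -0.001, 0.004, 0.6, -1]]}}

```text
time_s: 7.35
ee_pos: [524.6, -17.8, 129.4]
ee_rot: [-180.0, 0.1, -2.6]
force: [-8.5, 2.4, 18.3]
gripper_width: 17.2
gripper_force: 30.0
```

```bash
python3 -c "
from h import *
s=env.state();print(s['force'],s['torque'])
go(*cw(-155.8,0.8),130,-12.4)"
```

```text
[-8.48680803  2.37629971 18.32104665] [0.22414607 1.80239578 0.01059014]
target [527.8 -19.7 130. ] delta m [ 0.0032  0.0018 -0.0006] turn 0.172
```

>>> {"fn": "apply_moves", "kwargs": {"deltas": [[-0.001, 0, -0.001, 0.06, -1], [-0.001, 0, -0.001, 0.12, -1], [-0.001, 0, -0.001, 0.17, -1], [-0.001, 0, -0.001, 0.2, -1], [-0.001, 0, -0.001, 0.2, -1]]}}

```text
time_s: 7.85
ee_pos: [524.8, -17.7, 129.8]
ee_rot: [-180.0, 0.0, -13.7]
force: [-2.5, 2.0, 7.2]
gripper_width: 16.3
gripper_force: 30.0
```

```bash
python3 -c "
from h import *
s=env.state();print(s['torque'])
go(*cw(-155.8,0.8),130,-12.4)"
```

```text
[0.3150993  0.84339632 0.23605771]
target [527.8 -19.7 130. ] delta m [ 0.0034  0.0012 -0.0002] turn -0.023
```

>>> {"fn": "apply_moves", "kwargs": {"deltas": [[0, 0, 0, 0.05, -1], [0, 0, 0, 0.1, -1], [0, 0, 0, 0.1, -1]]}}

```text
time_s: 8.15
ee_pos: [525.1, -17.8, 129.8]
ee_rot: [-180.0, -0.0, -19.3]
force: [-2.8, 3.0, 7.0]
gripper_width: 17.6
gripper_force: 32.3
```

```bash
python3 -c "
from h import *
s=env.state();print(s['torque'],s['ee_rot'],s['force'],s['gripper_width'])"
```

```text
[0.45883763 0.63686731 1.08315265] [-1.79997160e+02 -3.49634489e-02 -1.93112165e+01] [-2.76005784  3.02398943  7.04265546] 17.62106599664039
```

Torque jumped to 1.1 N m, so the handle is at its stop. I'll release and retreat.

>>> {"fn": "apply_moves", "kwargs": {"deltas": [[0, 0, 0, -0.04, -1], [0, 0, 0, -0.04, 0], [0, 0, 0, -0.04, 1], [0, 0, 0, -0.04, 1], [0, 0, 0, -0.04, 1]]}}

```text
time_s: 8.65
ee_pos: [525.2, -18.3, 128.8]
ee_rot: [180.0, -0.0, -17.2]
force: [-0.1, 0.2, -0.3]
gripper_width: 46.2
gripper_force: 0.0
```

>>> {"fn": "apply_moves", "kwargs": {"deltas": [[0, 0, 0, 0, 1], [0, 0, 0, 0, 1], [0, 0, -0.02, 0, 1], [0, 0, -0.06, 0, 1], [0, 0, -0.1, 0, 1]]}}

```text
time_s: 9.15
ee_pos: [524.5, -18.2, 229.5]
ee_rot: [180.0, 0.1, -17.2]
force: [0.5, -0.0, -0.4]
gripper_width: 85.9
gripper_force: 0.0
```

>>> {"fn": "apply_moves", "kwargs": {"deltas": [[-0.03, 0, -0.03, 0, 1], [-0.07, 0, -0.05, 0, 1], [-0.11, 0, -0.05, 0, 1], [-0.14, 0, -0.05, 0, 1], [-0.14, 0, -0.05, 0, 1]]}}

```text
time_s: 9.65
ee_pos: [388.1, 23.9, 279.5]
ee_rot: [-180.0, 0.0, -17.1]
force: [0.3, -0.1, 0.7]
gripper_width: 90.8
gripper_force: 0.0
```

```bash
python3 -c "
from h import *
b=cams.grab_frame('side');a=cams.grab_frame('wrist');print(env.state()['ee_pos'])
o=np.zeros((560,800,3),np.uint8)
o[:,:400]=cv2.resize(b[110:250,190:290],None,fx=4,fy=4);o[:384,400:]=a[:,56:456]
cv2.imwrite('pics/m5.png',o)"
```

```text
[391.4333228   23.26717054 279.38345336]
```

View pics/m5.png

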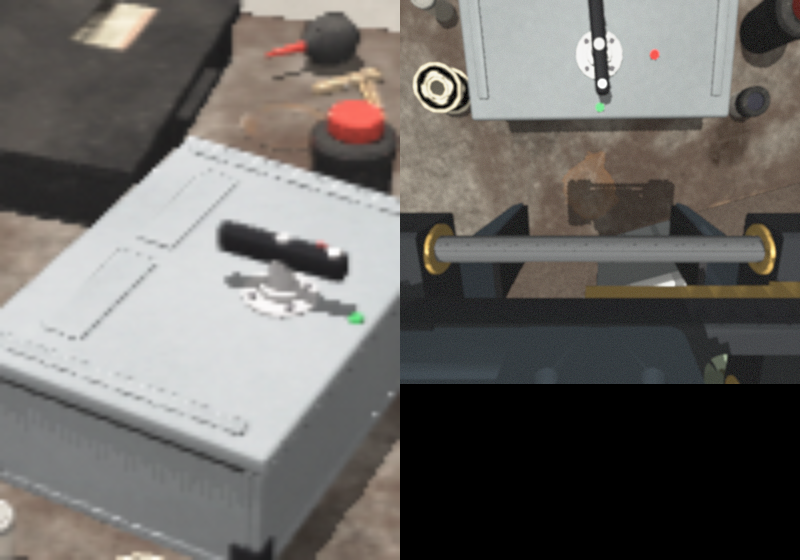

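The white dot is at the green dot, the bar points to the front edge, and the lid is flush. The tank, loupe, can and reel stand where they were, so I'm handing in.

```bash
python3 -c "
from workcell import env
print(env.job_done())"
```

```text
the job is handed in; nothing more can be done
None
```

The lid is down on its gasket, the T-handle is turned clockwise to its stop and released, the neighbouring items look unmoved in the last pictures, and the job was handed in at about 10 s; no verdict came back.

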